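Clamp a mended sherd with the ratchet lever

ROBOT

A 6-joint arm with a two-finger parallel gripper is mounted at the origin on the work surface. World frame = base frame: x ahead of the robot, y to its left, z up, the work surface at z = 0. Lengths are in mm, angles in degrees, forces in N, time in s.
With the tool pointing down it reaches from about 300 to 850 mm from the base axis. Payload 4.2 kg.
Tool frame: the origin (TCP) lies midway between the tips of the shut fingers; the grasp point (between the pads) lies 19 mm behind it; z points along the fingers, y is the line along which they close (so a half turn about z gives the same grasp; the last joint's range is limited). The gripper opens to 91 mm and grips with 3 to 60 N. Pads are 32 mm wide; open, the fingers measure 118 mm over their backs; the gripper's body (76 mm by 178 mm) begins 60 mm behind the grasp point.
Start: joints at [-75.688, 18.312, 89.639, -0, 72.044, -1.146], TCP at [153.262, -554.215, 213.976] pointing down, gripper open.
Joint ranges: [-177.97, 177.97], [-48.28, 115.42], [12.27, 149.76], [-77.06, 257.06], [2.81, 150.46], [-146.56, 146.56]. Speed limits (degrees/s): [147.25, 147.25, 180, 180, 180, 180].

INTERFACE

Orientations are given as [roll, pitch, yaw] about the fixed x, y, z axes, in that order (R = Rz(yaw) Ry(pitch) Rx(roll)).
In Python, from workcell import env gives the robot as it stands.
- The arm moves only by the shell command python3 -m jog 'ROWS' [FORCE]. ROWS is a JSON object of lists of equal length, an entry for each row: "jaw": the finger opening in mm, from 0 to 91.2; "slide": the shift along the tool's x, y, z in units of 30 mm (1.0 is 30 mm), a list of three; "spin": the turn about the tool's z in units of 8 degrees (1.0 is 8 degrees). In form: {"jaw": [jaw, ...], "slide": [[dx, dy, dz], ...], "spin": [spin, ...]}. A call has 1 to 10 rows; each row shifts and turns the commanded pose from where the row before left it, along the tool's axes as they then stand; what a row does not reach is not made up. A row lasts 1/10 s, in which the tool goes at most 50 mm and 8.59 degrees, less where a joint would pass 70% of its speed; a pose out of reach is approached as far as the arm can. A call is refused whole if a number of a shift passes 1 or a number of a turn 1, either way. A call with a gripper value outside its range is refused whole. The fingers move at their own pace and stop on an object; FORCE is the grip in N (left out, the last holds). Time passes only in rows, so rows that do not move let the fingers close. It gives the time, the measured TCP pose, the force, the opening and the grip force at its end, in the units of the state.
- env.state(): the state, without advancing time (a new reading comes with each control period).
- env.grab_frame(name): name is "scene" or "top"; returns the picture (400x640x3 uint8, red, green, blue); there is no depth.
- env.camera_model(name): a dict with "fx", "fy", "cx", "cy" (pixels), "camera_from_world" (4x4, takes a point from world to camera coordinates). Camera axes: x right, y up, looking along -z (the intrinsics and any distortion apply to the point x, -y, -z); pixel columns grow to the right and rows downward; lengths in mm; the calibration is good to about 2 mm. A picture is of the moment at which its call begins. camera_model takes no time and is no camera call.
- env.job_done(): hands the job in; it is judged then, once.
The state is a dict: "time_s": time; "qpos": joint angles; "qvel": joint speeds; "effort": joint torques, N m; "ee_pos": TCP position; "ee_rot": TCP orientation; "force": force on the tool from outside, world axes, zero at the start; "torque": the same for the moment, N m; "gripper_width": finger opening in mm; "gripper_force": force on a finger pad.
Only numpy, scipy, OpenCV 4.12 (cv2) and the standard library are available. Lean on these libraries where they do the work, as an engineer would, in place of code of your own. Each camera call takes 0.05 s, during which the arm holds its last target. There are 200 camera calls.

TASK

Lay the long arched potsherd flat in the ratchet clamp on the table, lengthwise between the spring pad and the fixed stop. Then swing the clamp's lever back and forth, notch by notch, until you feel it begin to push back, give it two notches more and no further, and leave the lever swung back to its rest with the sherd held. Never force the lever hard against its ends, and leave the other things on the table where they are.

Things in the scene. Friction and masses are not known exactly. Their poses are not given: they have to be found in the camera images.
- sherd: Long arched terracotta sherd, 0.11 kg: 70 mm along its own y, 44 mm along its own x, 13 mm thick, 18 mm high in mid-arch, edges flat and upright. Two dark lines run across its middle. Origin at the centre of its underside; it starts flat on the table, convex side up, right of the clamp. Grip it at the middle across the 44 mm (its own x).
- clamp: Ratchet clamp fixed to the table: wooden board 140 mm (own x) by 325 mm (own y), 12 mm thick, with a flat steel wheel of 24 square teeth (radius 46 mm, top 42 mm above the table). Origin on the table under the wheel's upright axis. The lever points to its own -x (towards the robot); the bed for the sherd is on its own +y side.
- bed (a point): Middle of the bed, on the board's top, 12 mm above the table, at clamp x +25, y +160 mm; open at both x sides. At its -y end is a spring pad 50 mm wide and 27 mm high which the wheel drives towards +y, 6.5 mm a notch. Where the pad's face starts is not measured (clamp y about 102 to 124 mm); at least 78 mm are free between it and the stop.
- stop: Fixed steel stop at the bed's +y end, 70 mm wide (x), 30 mm high, axes as the clamp's. Its place along y varies by 10 mm. Origin at the foot of the face that meets the sherd, on the bed's surface and centre line; the sherd lies on its -y side, its y along the stop's y. Pressed over 15 N the sherd is held; over 50 N it breaks.
- axle (a point): Top of the wheel's axle, 63 mm above the table. The wheel turns one way only (the way the lever's outward swing takes it); a latch holds every notch. Idle, the handle resists by 2 to 4 N while it moves. Once the pad has met the sherd and stop, each notch adds about 11 N of clamping: about 3 N more at the handle held still near the end of the swing, more while moving.
- lever (a joint): Lever angle, rad. 0 = rest, leaning 0.25 rad from the clamp's -x direction to its +y side; grows as the handle goes to the clamp's -y, end stop at 0.48. Swung out past about 0.34 it has moved the wheel one notch; it must come back below 0.06 to catch the next tooth. Only one notch a swing. It stays where it is left.
- handle (a point): Centre of the top of the lever's upright round handle: rubber, 20 mm in diameter, from 56 to 111 mm above the table, 110 mm from the wheel's axis.
- notebook: Field notebook, 107 by 150 by 16 mm, bystander, lies flat behind and right of the clamp. Origin at the centre of its underside.
- brush: Small brush lying on the table left of the clamp, bystander. Origin at the centre of its underside.
- small_sherd: Small terracotta fragment about 40 by 35 by 9 mm, bystander, beyond the clamp. Origin at its underside.
- dark_sherd: Small dark fragment about 40 by 40 by 10 mm, bystander, left of the robot's work. Origin at its underside.
Mind the look-alikes: they are no part of the job. Leave any purple or white look-alike of the sherd alone.

How it is judged (in metres and radians):
On the way, in this order (a step that is already met when the one before it is completed fails the run):
1. the sherd lies flat in the bed, lengthwise in front of the stop, let go (y of sherd in the frame of stop between -0.062 and -0.03 m and x of sherd in the frame of stop between -0.015 and 0.015 m and z of sherd in the frame of stop between -0.004 and 0.006 m and angle between the y axis of sherd and the y axis of stop, either way round below 0.12 rad and angle between sherd's own z axis and vertical below 0.12 rad and contact force between the fingers and sherd below 0.1 N), for 0.1 s.
2. the lever is swung out through a full stroke (value of joint lever above 0.33 rad).
3. the sherd is pressed firmly against the stop (over 15 N) (contact force between sherd and stop above 15 N), for 0.2 s.
At the end, for the whole second after the job is handed in: The sherd lies flat in the bed, centred on the stop within 15 mm and square to it within 0.12 rad, clamped against the stop with 15 to 50 N, at rest, and the lever is back at its rest (below 0.1 rad) (y of sherd in the frame of stop between -0.04 and -0.03 m and x of sherd in the frame of stop between -0.015 and 0.015 m and z of sherd in the frame of stop between -0.004 and 0.006 m and angle between the y axis of sherd and the y axis of stop, either way round below 0.12 rad and angle between sherd's own z axis and vertical below 0.12 rad and contact force between sherd and stop between 15 and 50 N and value of joint lever below 0.1 rad and linear speed of sherd below 0.01 m/s); the robot touches nothing.
It fails at once if the sherd pressed against the stop with over 50 N (contact force between sherd and stop above 50 N).
It fails at once if the fingers press on the clamp or its lever with over 50 N (contact force between the fingers and clamp above 50 N).
It fails at once if the notebook, the brush or one of the small sherds moved over 20 mm (distance of any of notebook, brush, small_sherd, dark_sherd from where it was at the start of the episode above 0.02 m).
It also fails if it takes over 67 s, if anything falls off the work surface, if the arm or the gripper's body presses on something with over 40 N, if the wrist force passes 120 N, or if a joint passes its speed limit or range.

## Working session

There is one attempt and no reset: what is moved stays moved. The work goes in short steps, Python scripts to look and compute and a shell command to move; the robot and the scene stay as the last step left them, time stands still between calls to the robot, and variables do not carry over. Pictures are saved under pics/ and viewed, at most 10 in all, crops included, and the job is handed in when it is done.

```bash
mkdir -p pics; ls; python3 - <<'E'
from workcell import env
import cv2
for n in ("scene","top"):
    f=env.grab_frame(n); cv2.imwrite(f"pics/{n}0.png",f[:,:,::-1])
    m=env.camera_model(n); print(n,m)
s=env.state(); print(s)
E
```

```text
pics
scene {'fx': 364.05809111686426, 'fy': 364.05809111686426, 'cx': 317.78359558674845, 'cy': 195.1674963364027, 'camera_from_world': array([[ 6.25950935e-01,  7.79770231e-01,  1.19922131e-02,
        -3.71265792e+02],
       [-6.11128523e-01,  4.80907169e-01,  6.28689290e-01,
         2.39979955e+02],
       [ 4.84466052e-01, -4.00857432e-01,  7.77564122e-01,
        -1.13406948e+03],
       [ 0.00000000e+00,  0.00000000e+00,  0.00000000e+00,
         1.00000000e+00]])}
top {'fx': 411.3593731244539, 'fy': 411.3593731244539, 'cx': 317.95457930007166, 'cy': 200.3295562044259, 'camera_from_world': array([[-2.55917429e-02, -9.99621623e-01,  1.00833382e-02,
         5.05304153e+01],
       [ 9.86160320e-01, -2.35917370e-02,  1.64107444e-01,
        -5.46788269e+02],
       [-1.63807466e-01,  1.41435835e-02,  9.86390933e-01,
        -9.33069369e+02],
       [ 0.00000000e+00,  0.00000000e+00,  0.00000000e+00,
         1.00000000e+00]])}
{'time_s': 0.1, 'qpos': array([-7.56880896e+01,  1.83490155e+01,  8.96964077e+01, -1.37458344e-03,
        7.20427067e+01, -1.14530308e+00]), 'qvel': array([-0.03750298, -0.12026144, -0.2254265 , -0.10612048, -0.0195344 ,
        0.06326831]), 'effort': array([ 3.63442978e-04, -4.13332593e+01, -2.32510167e+01,  7.29466346e-02,
        4.21791477e-02, -6.01073725e-05]), 'ee_pos': array([ 153.14418736, -553.79723238,  213.2143228 ]), 'ee_rot': array([-1.79911862e+02, -4.54829571e-04,  1.54576379e+01]), 'force': array([-0.18147493, -0.61822264, -0.01785927]), 'torque': array([-0.0146384 ,  0.00326113,  0.01611955]), 'gripper_force': 0.0, 'gripper_width': 90.99497521001895}
```

View pics/top0.png

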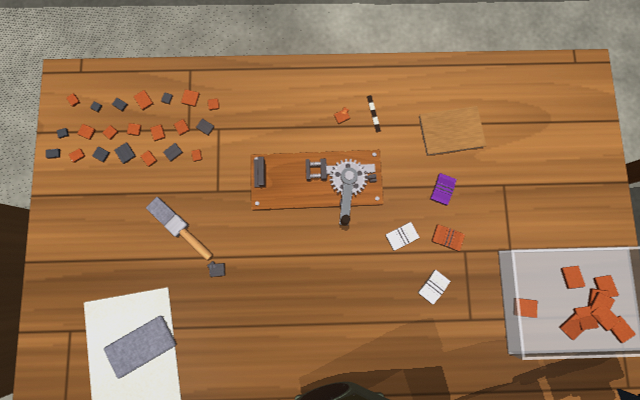

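View pics/scene0.png

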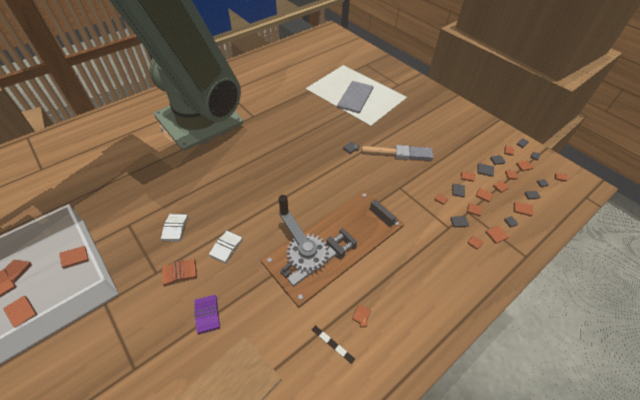

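The top view shows the terracotta sherd with two dark lines at (448,237). Look-alikes are white at (402,236) and (434,287), purple at (443,189), and the plain box sherds around (590,300). The clamp is at (316,180), with its handle near (345,220). I choose (448,237) and check it in a close crop.

```bash
python3 - <<'E'
import cv2
f=cv2.imread("pics/top0.png")
c=cv2.resize(f[140:262,240:480],None,fx=3.3,fy=3.3,interpolation=cv2.INTER_CUBIC)
# two crops stacked: clamp x5 / sherd x8
a=cv2.resize(f[145:235,245:390],None,fx=5.5,fy=5.5,interpolation=cv2.INTER_CUBIC)
b=cv2.resize(f[215:260,425:475],None,fx=8,fy=8,interpolation=cv2.INTER_CUBIC)
cv2.imwrite("pics/clamp.png",a);cv2.imwrite("pics/sherd.png",b);print(a.shape,b.shape)
E
```

```text
(495, 798, 3) (360, 400, 3)
```

View pics/clamp.png

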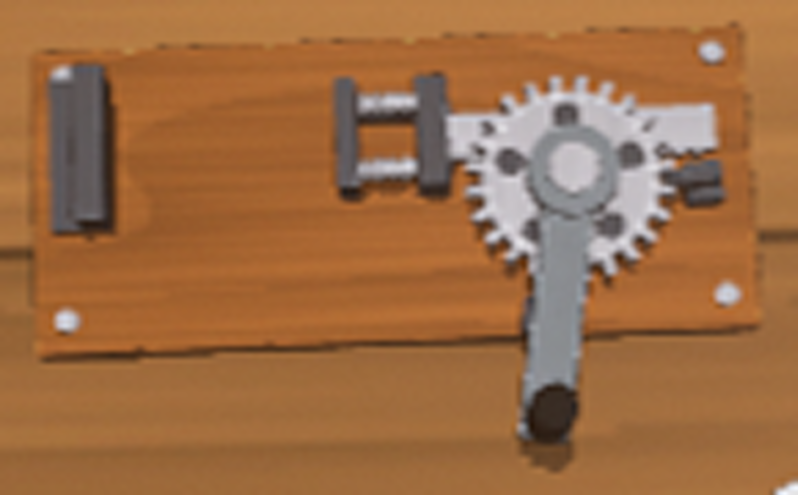

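View pics/sherd.png

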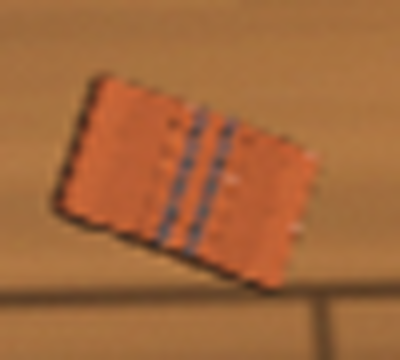

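The crops confirm it: the sherd is orange with two dark lines, its corners at crop pixels (100,75), (318,152), (278,290) and (58,208). In the clamp crop the axle is at (574,165), the handle top at (552,412), the foot of the stop face near u=113 (v 70–232), and the pad face near u=335 (v 78–190).

```bash
cat > h.py <<'E'
from workcell import env
import numpy as np
def w(name,u,v,z):
    m=env.camera_model(name);T=m["camera_from_world"];R=T[:3,:3];t=T[:3,3]
    d=R.T@np.array([(u-m["cx"])/m["fx"],-(v-m["cy"])/m["fy"],-1]);c=-R.T@t
    return c+d*(z-c[2])/d[2]
def crop(pts,x0,y0,k,z): return np.array([w("top",x0+(a+.5)/k-.5,y0+(b+.5)/k-.5,z) for a,b in pts])
E
python3 - <<'E'
from h import *
np.set_printoptions(precision=1,suppress=True)
S=crop([(100,75),(318,152),(278,290),(58,208)],425,215,8,10)
print(S,S.mean(0))
l=(S[1]+S[2]-S[0]-S[3])/2; print("len",np.linalg.norm(l),"ang",np.degrees(np.arctan2(l[1],l[0])))
s=(S[3]+S[2]-S[0]-S[1])/2; print("wid",np.linalg.norm(s),"ang",np.degrees(np.arctan2(s[1],s[0])))
B=crop([(35,52),(738,28),(762,325),(38,355)],245,145,5.5,12)
print(B,B.mean(0))
l=(B[0]+B[3]-B[1]-B[2])/2; print("y",np.linalg.norm(l),np.degrees(np.arctan2(l[1],l[0]))-90)
s=(B[0]+B[1]-B[3]-B[2])/2; print("x",np.linalg.norm(s),np.degrees(np.arctan2(s[1],s[0])))
print("axle",crop([(574,165)],245,145,5.5,63),"handle",crop([(552,412)],245,145,5.5,111))
print("stopfoot",crop([(113,70),(113,232)],245,145,5.5,12),"stoptop",crop([(103,66),(104,220)],245,145,5.5,42))
print("padtop",crop([(335,78),(338,188)],245,145,5.5,39))
E
```

```text
[[ 488.1 -253.5   10. ]
 [ 463.  -318.4   10. ]
 [ 421.5 -302.7   10. ]
 [ 447.9 -237.7   10. ]] [ 455.1 -278.1   10. ]
len 69.90876440651395 ang -111.64612442007102
wid 43.73894480515686 ang 158.93604970420202
[[ 674.7  201.    12. ]
 [ 678.7 -119.7   12. ]
 [ 541.1 -123.5   12. ]
 [ 535.4  199.6   12. ]] [607.5  39.4  12. ]
y 321.9364165911071 0.8718938245487919
x 138.44141784308843 1.1116267395021182
axle [[604.7 -37.5  63. ]] handle [[492.8 -20.3 111. ]]
stopfoot [[665.4 165.7  12. ]
 [590.4 166.   12. ]] stoptop [[659.  166.6  42. ]
 [589.7 166.4  42. ]]
padtop [[652.   64.6  39. ]
 [602.2  64.3  39. ]]
```

```bash
cat > d.py <<'E'
# usage: d.py x y z yaw : remaining move in tool axes (units of 30mm / 8deg)
import sys; from h import *
s=env.state();p=s["ee_pos"];yaw=np.radians(s["ee_rot"][2]);t=np.array([float(a) for a in sys.argv[1:5]])
d=t[:3]-p;c,n=np.cos(yaw),np.sin(yaw)
print("units",np.round(np.array([c*d[0]+n*d[1],n*d[0]-c*d[1],-d[2]])/30,3),"spin",round(-(t[3]-s["ee_rot"][2])/8,3))
print("t",s["time_s"],"p",np.round(p,1),"rot",np.round(s["ee_rot"],1),"F",np.round(s["force"],1),"w",round(s["gripper_width"],1),"g",round(s["gripper_force"],1))
E
python3 -m jog '{"jaw":[60,60,60,60,60,60,60],"slide":[[0,0,0.3],[0,0,0.3],[0,0,0.3],[0,0,0.3],[0,0,0.3],[0,0,0.3],[0,0,0.3]],"spin":[-0.95,-0.95,-0.95,-0.95,-0.95,-0.95,-0.95]}' 20
python3 d.py 455 -278 120 69
```

```text
time_s: 0.8
ee_pos: [153.2, -553.9, 150.1]
ee_rot: [-180.0, -0.0, 69.0]
force: [0.0, -0.3, 0.1]
gripper_width: 59.9
gripper_force: 0.0
units [12.194  6.091  1.005] spin -0.004
t 0.8 p [ 153.2 -553.9  150.1] rot [-180.   -0.   69.] F [ 0.  -0.3  0.1] w 59.9 g 0.0
```

```bash
python3 -m jog '{"jaw":[60,60,60,60,60,60,60,60,60,60],"slide":[[0.9,0.45,0],[0.9,0.45,0],[0.9,0.45,0],[0.9,0.45,0],[0.9,0.45,0],[0.9,0.45,0],[0.9,0.45,0],[0.9,0.45,0],[0.9,0.45,0],[0.9,0.45,0]],"spin":[0,0,0,0,0,0,0,0,0,0]}' >/dev/null
python3 d.py 455 -278 120 69
python3 -m jog '{"jaw":[60,60,60,60,60],"slide":[[0.9,0.45,0.2],[0.9,0.45,0.2],[0.9,0.45,0.2],[0.5,0.2,0.2],[0,0,0.2]],"spin":[0,0,0,0,0]}' >/dev/null
python3 d.py 455 -278 40 69
```

```text
units [3.194 1.511 1.022] spin -0.043
t 1.8 p [ 377.9 -350.7  150.7] rot [-180.    -0.    68.7] F [ 0.6  0.5 -0.2] w 60.0 g 0.0
units [-0.01  -0.042  2.676] spin -0.023
t 2.3 p [ 456.3 -278.2  120.3] rot [-180.    -0.    68.8] F [-0.2 -0.9 -0.3] w 60.0 g 0.0
```

```bash
python3 -m jog '{"jaw":[66,66,66,66,66,66,66,66,66],"slide":[[0,-0.04,0.6],[0,0,0.6],[0,0,0.6],[0,0,0.6],[0,0,0.6],[0,0,0.4],[0,0,0.25],[0,0,0.2],[0,0,0]],"spin":[0,0,0,0,0,0,0,0,0]}' 
python3 -m jog '{"jaw":[30,30,30,30,30,30],"slide":[[0,0,0],[0,0,0],[0,0,0],[0,0,0],[0,0,0],[0,0,0]],"spin":[0,0,0,0,0,0]}' 20
python3 d.py 455 -278 4 69
```

```text
time_s: 3.2
ee_pos: [454.1, -279.0, 5.1]
ee_rot: [-180.0, 0.0, 68.7]
force: [-0.7, -0.0, -0.4]
gripper_width: 65.7
gripper_force: 0.0
time_s: 3.8
ee_pos: [454.7, -279.1, 6.0]
ee_rot: [179.9, 0.0, 68.7]
force: [-0.1, 0.5, 5.9]
gripper_width: 43.9
gripper_force: 20.0
units [ 0.037 -0.004  0.066] spin -0.042
t 3.8 p [ 454.7 -279.1    6. ] rot [179.9   0.   68.7] F [-0.1  0.5  5.9] w 43.9 g 20.0
```

```bash
python3 -m jog '{"jaw":[30,30,30,30,30,30,30,30],"slide":[[0,0,-0.3],[0,0,-0.7],[0,0,-0.9],[0,0,-0.9],[0,0,-0.9],[0,0,-0.7],[0,0,-0.3],[0,0,0]],"spin":[0,0,0,-0.9,-0.9,-0.9,0,0]}' 35
python3 d.py 627 127 150 90.5
```

```text
time_s: 4.6
ee_pos: [454.9, -279.2, 147.5]
ee_rot: [179.9, 0.1, 90.1]
force: [0.3, 0.5, -1.4]
gripper_width: 43.5
gripper_force: 35.0
units [13.53   5.763 -0.082] spin -0.049
t 4.6 p [ 454.9 -279.2  147.5] rot [1.799e+02 1.000e-01 9.010e+01] F [ 0.3  0.5 -1.4] w 43.5 g 35.0
```

```bash
python3 -m jog '{"jaw":[30,30,30,30,30,30,30,30,30,30],"slide":[[0.4,0.2,0],[0.9,0.4,0],[0.9,0.4,0],[0.9,0.4,0],[0.9,0.4,0],[0.9,0.4,0],[0.9,0.4,0],[0.9,0.4,0],[0.9,0.4,0],[0.9,0.4,0]],"spin":[-0.05,0,0,0,0,0,0,0,0,0]}' >/dev/null
python3 -m jog '{"jaw":[30,30,30,30,30,30,30],"slide":[[0.9,0.4,0],[0.9,0.4,0],[0.9,0.4,0],[0.9,0.4,0],[0.9,0.3,0],[0.4,0.1,0],[0,0,0]],"spin":[0,0,0,0,0,0,0]}' >/dev/null
python3 d.py 627 127 60 90.5
```

```text
units [0.007 0.132 2.826] spin 0.034
t 6.3 p [623.  126.7 144.8] rot [-179.8    0.    90.8] F [-0.6  0.1 -0.7] w 43.7 g 35.0
```

```bash
python3 -m jog '{"jaw":[30,30,30,30,30,30],"slide":[[0,0.13,0.5],[0,0,0.8],[0,0,0.8],[0,0,0.5],[0,0,0.2],[0,0,0]],"spin":[0.03,0,0,0,0,0]}' >/dev/null
python3 d.py 627 127 20 90.5
python3 - <<'E'
from h import *; import cv2
a=env.grab_frame("scene")[170:290,230:430,::-1];b=env.grab_frame("top")[130:230,230:400,::-1]
a=cv2.resize(a,(500,300),interpolation=2);b=cv2.resize(b,(500,294),interpolation=2)
cv2.imwrite("pics/p1.png",np.vstack([a,b]))
E
```

```text
units [0.108 0.009 1.364] spin -0.021
t 6.9 p [626.8 123.8  60.9] rot [-179.8    0.    90.3] F [-0.6  0.5 -0.5] w 43.5 g 35.0
```

View pics/p1.png

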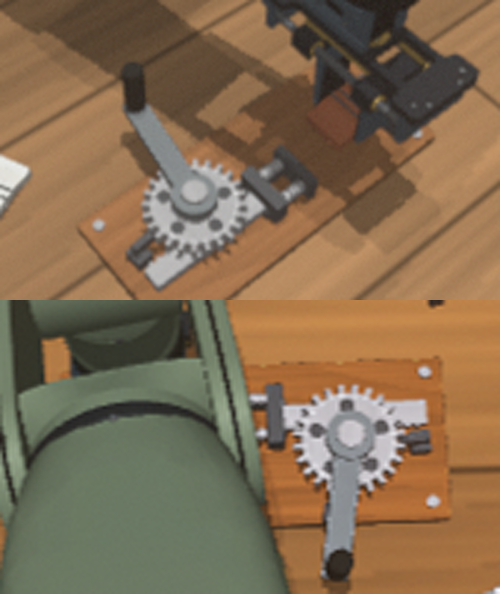

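The sherd hangs between the fingers over the bed (scene half (340,118)), with the pad at (300,185) clear of it. I lower it now.

```bash
python3 -m jog '{"jaw":[30,30,30,30,30,30],"slide":[[0.05,0,0.4],[0.03,0,0.5],[0,0,0.3],[0,0,0.15],[0,0,0],[0,0,0]],"spin":[0,0,0,0,0,0]}' >/dev/null
python3 d.py 627 127 18 90.5
python3 -m jog '{"jaw":[30,30,30],"slide":[[0,0,0.05],[0,0,0.0],[0,0,0]],"spin":[0,0,0]}' |grep -A1 -E "pos|force:"
```

```text
units [-0.017 -0.038  0.143] spin -0.01
t 7.6 p [628.1 127.5  22.3] rot [179.9  -0.   90.4] F [ 0.9 -0.5 -0.7] w 43.7 g 35.0
ee_pos: [627.9, 127.5, 20.7]
ee_rot: [180.0, -0.0, 90.4]
force: [0.3, -0.6, -0.4]
gripper_width: 43.5
gripper_force: 35.0
```

```bash
for i in 1 2; do python3 -m jog '{"jaw":[30,30],"slide":[[0,0,0.04],[0,0,0.0]],"spin":[0,0]}' |grep -E "pos|^force"; done
python3 -m jog '{"jaw":[30,30],"slide":[[0,0,0.03],[0,0,0.0]],"spin":[0,0]}' |grep -E "pos|^force"
```

```text
ee_pos: [627.7, 127.4, 19.2]
force: [-0.4, -0.7, -1.3]
ee_pos: [627.8, 127.4, 18.0]
force: [-0.4, -0.4, -0.5]
ee_pos: [627.8, 127.4, 18.0]
force: [-1.7, -0.8, 4.0]
```

```bash
python3 -m jog '{"jaw":[60,64,64,64,64,64,64,64,64],"slide":[[0,0,0],[0,0,0],[0,0,0],[0,0,-0.3],[0,0,-0.6],[0,0,-0.9],[0,0,-0.9],[0,0,-0.9],[0,0,-0.9]],"spin":[0,0,0,0,0,0,0,0,0]}' 20 |grep -E "pos|^force|width"
python3 d.py 493 -20 145 0.5
```

```text
ee_pos: [627.7, 127.4, 153.9]
force: [0.4, 0.6, -0.3]
gripper_width: 64.2
units [-4.882 -4.526  0.296] spin 11.24
t 9.4 p [627.7 127.4 153.9] rot [180.   -0.   90.4] F [ 0.4  0.6 -0.3] w 64.2 g 0.0
```

```bash
python3 -m jog '{"jaw":[60,60,60,60,60,60,60],"slide":[[-0.4,-0.4,0],[-0.9,-0.8,0],[-0.9,-0.8,0],[-0.9,-0.8,0],[-0.9,-0.8,0],[-0.8,-0.8,0],[0,0,0]],"spin":[0.9,0,0,0,0,0,0]}' >/dev/null
python3 -m jog '{"jaw":[60,60,60,60,60,60,60,60,60,60],"slide":[[0,0,0],[0,0,0],[0,0,0],[0,0,0],[0,0,0],[0,0,0],[0,0,0],[0,0,0],[0,0,0],[0,0,0]],"spin":[0.95,0.95,0.95,0.95,0.95,0.95,0.95,0.95,0.95,0.95]}' >/dev/null
python3 -m jog '{"jaw":[60,60,60],"slide":[[0,0,0],[0,0,0],[0,0,0]],"spin":[0.8,0,0]}' >/dev/null
python3 d.py 493 -20 145 0.5
python3 - <<'E'
from h import *; import cv2
a=env.grab_frame("scene")[170:290,230:430,::-1];b=env.grab_frame("top")[130:270,230:400,::-1]
a=cv2.resize(a,(560,336),interpolation=2);b=cv2.resize(b,(316,260),interpolation=2)
o=np.zeros((596,560,3),np.uint8);o[:336]=a;o[336:,:316]=b
cv2.imwrite("pics/p2.png",o)
E
```

```text
units [0.369 0.63  0.249] spin 0.059
t 11.4 p [481.6  -1.3 152.5] rot [180.  -0.   1.] F [-0.7  0.3 -0. ] w 60.2 g 0.0
```

View pics/p2.png

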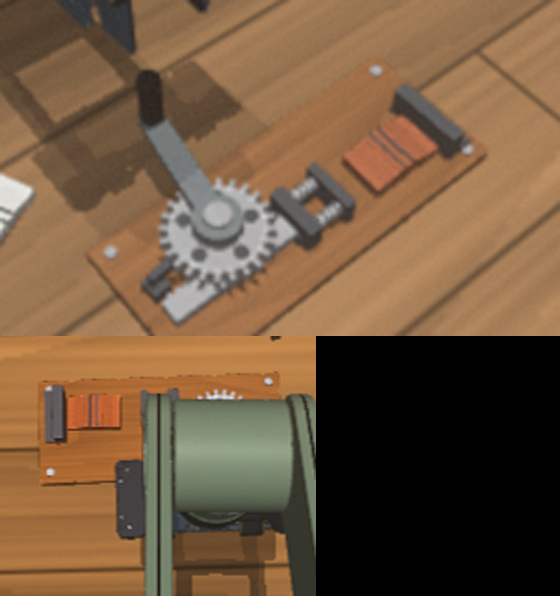

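The sherd lies square in the bed before the stop (upper half (390,155)), and the pad at (330,190) is still short of it. The handle top is at (148,74) and the axle at (217,213). I cross-check the handle from the scene camera.

```bash
python3 - <<'E'
from h import *
for u,v,z in ((148,75,111),(217,213,63)): print(w("scene",230+u/2.8,170+v/2.8,z).round(1))
E
```

```text
[495.6 -21.7 111. ]
[604.9 -38.5  63. ]
```

```bash
python3 -m jog '{"jaw":[60,60,60,60,60,60,60,60],"slide":[[0.4,0.65,0],[0,0,0],[0,0,0.6],[0,0,0.8],[0,0,0.8],[0,0,0.4],[0,0,0.2],[0,0,0]],"spin":[0.05,0,0,0,0,0,0,0]}'
python3 -m jog '{"jaw":[10,10,10,10,10,10,10],"slide":[[0,0,0],[0,0,0],[0,0,0],[0,0,0],[0,0,0],[0,0,0],[0,0,0]],"spin":[0,0,0,0,0,0,0]}' 10
python3 d.py 497.6 -14.2 68 0.5
```

```text
time_s: 12.3
ee_pos: [493.2, -20.7, 67.9]
ee_rot: [-180.0, 0.0, 0.4]
force: [0.3, -0.9, 0.7]
gripper_width: 60.0
gripper_force: 0.0
time_s: 13.0
ee_pos: [493.5, -21.0, 68.3]
ee_rot: [180.0, -0.0, 0.4]
force: [0.2, -0.3, 2.3]
gripper_width: 19.4
gripper_force: 10.0
units [ 0.139 -0.226  0.011] spin -0.01
t 13.0 p [493.5 -21.   68.3] rot [180.   -0.    0.4] F [ 0.2 -0.3  2.3] w 19.4 g 10.0
```

```bash
python3 -m jog '{"jaw":[10,10,10],"slide":[[0.02,-0.08,0],[0.02,-0.08,0],[0,0,0]],"spin":[0,0,0]}' | grep -E "pos|^force"
python3 -m jog '{"jaw":[10,10],"slide":[[0.0,-0.05,0],[0,0,0]],"spin":[0,0]}' | grep -E "pos|^force"
python3 -m jog '{"jaw":[10,10],"slide":[[0.0,-0.03,0],[0,0,0]],"spin":[0,0]}' | grep -E "pos|^force"
```

```text
ee_pos: [494.3, -16.0, 68.3]
force: [-2.2, -2.6, 5.3]
ee_pos: [494.4, -14.7, 68.2]
force: [-0.9, -3.4, 4.9]
ee_pos: [494.6, -13.8, 68.2]
force: [-2.1, -3.8, 5.0]
```

```bash
python3 -m jog '{"jaw":[10,10,10,10,10,10,10,10,10],"slide":[[-0.03,0.2,0],[-0.03,0.2,0],[-0.02,0.2,0],[0,0.2,0],[0.01,0.2,0],[0.02,0.2,0],[0.02,0.2,0],[0,0,0],[0,0,0]],"spin":[0,0,0,0,0,0,0,0,0]}' | grep -E "time|pos|^force"
python3 -m jog '{"jaw":[10,10],"slide":[[0,0,0],[0,0,0]],"spin":[0,0]}' | grep -E "pos|^force"
python3 - <<'E'
from h import *; import cv2
a=env.grab_frame("scene")[170:290,230:430,::-1]
cv2.imwrite("pics/p3.png",cv2.resize(a,(800,480),interpolation=2))
E
```

```text
time_s: 14.6
ee_pos: [492.3, -54.9, 67.7]
force: [-5.0, 2.8, 4.4]
ee_pos: [492.2, -54.8, 67.7]
force: [-5.0, 1.6, 5.3]
```

View pics/p3.png

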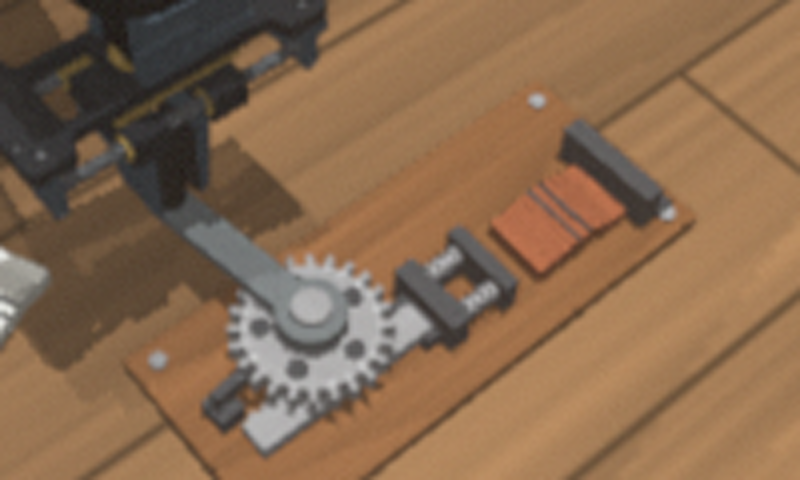

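The lever is swung out and the pad's front corner, now at (512,285), has advanced about 2.5 px (one notch). The sherd is unmoved.

```bash

python3 -m jog '{"jaw":[10,10,10,10,10,10,10,10],"slide":[[0.0,-0.2,0],[0,-0.2,0],[0,-0.2,0],[0,-0.2,0],[0.03,-0.2,0],[0.04,-0.2,0],[0.04,-0.17,0],[0,0,0]],"spin":[0,0,0,0,0,0,0,0]}' | grep -E "time|pos|^force"
python3 -m jog '{"jaw":[10,10,10,10,10,10,10,10,10],"slide":[[-0.03,0.2,0],[-0.03,0.2,0],[-0.02,0.2,0],[0,0.2,0],[0.01,0.2,0],[0.02,0.2,0],[0.02,0.17,0],[0,0,0],[0,0,0]],"spin":[0,0,0,0,0,0,0,0,0]}' | grep -E "time|pos|^force"
python3 -m jog '{"jaw":[10,10],"slide":[[0,0,0],[0,0,0]],"spin":[0,0]}' | grep -E "pos|^force"
```

```text
time_s: 15.65
ee_pos: [495.7, -13.9, 67.4]
force: [-4.3, -0.3, 1.1]
time_s: 16.55
ee_pos: [494.9, -55.0, 67.4]
force: [-5.1, 1.5, 0.5]
ee_pos: [494.9, -55.0, 67.4]
force: [-4.9, 2.2, -0.3]
```

```bash
for i in 3 4; do
python3 -m jog '{"jaw":[10,10,10,10,10,10,10,10],"slide":[[0.0,-0.2,0],[0,-0.2,0],[0,-0.2,0],[0,-0.2,0],[0.03,-0.2,0],[0.04,-0.2,0],[0.04,-0.17,0],[0,0,0]],"spin":[0,0,0,0,0,0,0,0]}' | grep -E "pos|^force"
python3 -m jog '{"jaw":[10,10,10,10,10,10,10,10,10],"slide":[[-0.03,0.2,0],[-0.03,0.2,0],[-0.03,0.2,0],[-0.02,0.2,0],[0.01,0.2,0],[0.02,0.2,0],[0.0,0.17,0],[0,0,0],[0,0,0]],"spin":[0,0,0,0,0,0,0,0,0]}' | grep -E "time|pos|^force"
python3 -m jog '{"jaw":[10,10],"slide":[[0,0,0],[0,0,0]],"spin":[0,0]}' | grep -E "time|^force"
done
python3 - <<'E'
from h import *; import cv2
a=env.grab_frame("scene")[170:290,230:430,::-1]
cv2.imwrite("pics/p4.png",cv2.resize(a,(800,480),interpolation=2))
E
```

```text
ee_pos: [498.5, -14.0, 67.4]
force: [-3.8, 0.1, -2.0]
time_s: 18.45
ee_pos: [496.4, -55.2, 67.6]
force: [-4.4, 2.1, -1.8]
time_s: 18.65
force: [-4.1, 2.7, -1.8]
ee_pos: [499.8, -14.2, 67.7]
force: [-4.0, -0.1, -3.6]
time_s: 20.35
ee_pos: [497.8, -55.3, 67.9]
force: [-4.3, 2.9, -4.1]
time_s: 20.55
force: [-3.9, 2.5, -2.9]
```

View pics/p4.png

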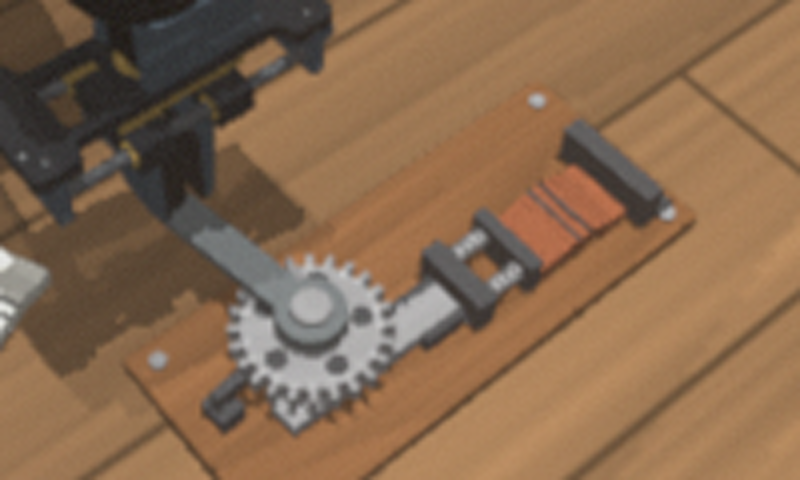

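After 4 notches the pad face at (530,270) is almost at the sherd, which has not moved. Baseline handle force held still is about 2.5 N. From here I go one notch at a time.

```bash

python3 -m jog '{"jaw":[10,10,10,10,10,10,10,10],"slide":[[-0.02,-0.2,0],[-0.01,-0.2,0],[0,-0.2,0],[0,-0.2,0],[0.03,-0.2,0],[0.03,-0.2,0],[0.04,-0.17,0],[0,0,0]],"spin":[0,0,0,0,0,0,0,0]}' | grep -E "pos|^force"
python3 -m jog '{"jaw":[10,10,10,10,10,10,10,10,10],"slide":[[-0.03,0.2,0],[-0.03,0.2,0],[-0.03,0.2,0],[-0.01,0.2,0],[0.01,0.2,0],[0.02,0.2,0],[0.0,0.17,0],[0,0,0],[0,0,0]],"spin":[0,0,0,0,0,0,0,0,0]}' | grep -E "time|pos|^force"
for k in 1 2 3; do python3 -m jog '{"jaw":[10],"slide":[[0,0,0]],"spin":[0]}' | grep -E "time|^force"; done
```

```text
ee_pos: [500.2, -14.1, 68.1]
force: [-4.0, 0.1, -3.8]
time_s: 22.3
ee_pos: [497.8, -55.5, 68.2]
force: [-4.8, 2.6, -1.3]
time_s: 22.4
force: [-4.3, 2.4, -2.2]
time_s: 22.5
force: [-5.8, 3.6, -1.5]
time_s: 22.6
force: [-4.6, 2.5, -1.4]
```

```bash

python3 -m jog '{"jaw":[10,10,10,10,10,10,10,10],"slide":[[-0.02,-0.2,0],[-0.01,-0.2,0],[0,-0.2,0],[0,-0.2,0],[0.03,-0.2,0],[0.03,-0.2,0],[0.04,-0.17,0],[0,0,0]],"spin":[0,0,0,0,0,0,0,0]}' | grep -E "pos|^force"
python3 -m jog '{"jaw":[10,10,10,10,10,10,10,10,10],"slide":[[-0.03,0.2,0],[-0.03,0.2,0],[-0.03,0.2,0],[-0.01,0.2,0],[0.01,0.2,0],[0.02,0.2,0],[0.0,0.17,0],[0,0,0],[0,0,0]],"spin":[0,0,0,0,0,0,0,0,0]}' | grep -E "time|pos|^force"
for k in 1 2 3; do python3 -m jog '{"jaw":[10],"slide":[[0,0,0]],"spin":[0]}' | grep -E "time|^force"; done
python3 - <<'E'
from h import *; import cv2
a=env.grab_frame("scene")[170:290,230:430,::-1]
cv2.imwrite("pics/p5.png",cv2.resize(a,(800,480),interpolation=2))
E
```

```text
ee_pos: [500.3, -14.3, 68.3]
force: [-4.0, 0.0, -2.9]
time_s: 24.3
ee_pos: [497.1, -55.1, 68.3]
force: [-6.7, 4.2, 1.8]
time_s: 24.4
force: [-6.9, 4.7, 0.8]
time_s: 24.5
force: [-6.7, 4.8, 0.7]
time_s: 24.6
force: [-6.2, 4.4, 0.2]
```

View pics/p5.png

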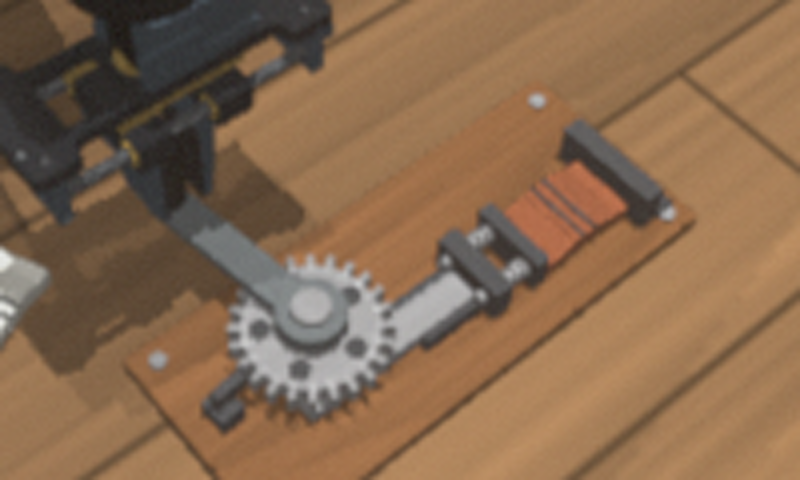

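At notch 6 the force rose by about 2 N. The picture shows the pad against the sherd, the sherd at the stop (620,210), and the springs shortened slightly. That is the start of push-back, so two notches more.

```bash
for i in 7 8; do
python3 -m jog '{"jaw":[10,10,10,10,10,10,10,10],"slide":[[-0.02,-0.2,0],[-0.01,-0.2,0],[0,-0.2,0],[0,-0.2,0],[0.03,-0.2,0],[0.03,-0.2,0],[0.04,-0.17,0],[0,0,0]],"spin":[0,0,0,0,0,0,0,0]}' 12 | grep -E "pos|^force"
python3 -m jog '{"jaw":[10,10,10,10,10,10,10,10,10],"slide":[[-0.03,0.2,0],[-0.03,0.2,0],[-0.03,0.2,0],[-0.01,0.2,0],[0.01,0.2,0],[0.02,0.2,0],[0.0,0.17,0],[0,0,0],[0,0,0]],"spin":[0,0,0,0,0,0,0,0,0]}' | grep -E "time|pos|^force"
for k in 1 2; do python3 -m jog '{"jaw":[10],"slide":[[0,0,0]],"spin":[0]}' | grep -E "^force"; done
done
```

```text
ee_pos: [500.0, -14.6, 68.3]
force: [-4.3, 0.1, -0.3]
time_s: 26.35
ee_pos: [496.2, -54.2, 68.2]
force: [-7.7, 7.4, 4.1]
force: [-7.6, 7.3, 3.0]
force: [-7.1, 6.2, 3.7]
ee_pos: [500.1, -14.5, 68.2]
force: [-4.2, 0.6, -1.0]
time_s: 28.25
ee_pos: [495.6, -53.5, 68.1]
force: [-8.2, 9.9, 4.6]
force: [-10.1, 10.7, 4.5]
force: [-8.9, 10.2, 4.5]
```

Held-still force rose 4.5 → 7 → 10.3 N, about 3 N a notch, so both notches took. Now I return the lever and let go.

```bash

python3 -m jog '{"jaw":[10,10,10,10,10,10,10,10,10],"slide":[[-0.02,-0.2,0],[-0.01,-0.2,0],[0,-0.2,0],[0,-0.2,0],[0.03,-0.2,0],[0.03,-0.2,0],[0.04,-0.17,0],[0,0,0],[0,0,0]],"spin":[0,0,0,0,0,0,0,0,0]}' | grep -E "pos|^force"
python3 -m jog '{"jaw":[50,60,60,60,60,60,60,60,60,60],"slide":[[0,0,0],[0,0,0],[0,0,0],[0,0,0],[0,0,-0.4],[0,0,-0.8],[0,0,-0.8],[0,0,-0.8],[0,0,-0.5],[0,0,0]],"spin":[0,0,0,0,0,0,0,0,0,0]}'
python3 -m jog '{"jaw":[60,60,60,60,60],"slide":[[-0.6,0,-0.5],[-0.9,0,-0.5],[-0.9,0,0],[-0.9,0,0],[0,0,0]],"spin":[0,0,0,0,0]}' | grep pos
python3 - <<'E'
from h import *; import cv2
a=env.grab_frame("scene")[170:290,230:430,::-1]
cv2.imwrite("pics/p6.png",cv2.resize(a,(800,480),interpolation=2))
E
```

```text
ee_pos: [500.2, -14.4, 68.2]
force: [-2.2, 0.8, -0.7]
time_s: 30.35
ee_pos: [501.8, -14.6, 170.2]
ee_rot: [180.0, -0.4, 0.4]
force: [-0.4, -0.6, 0.5]
gripper_width: 60.0
gripper_force: 0.0
ee_pos: [397.2, -15.1, 196.5]
```

View pics/p6.png

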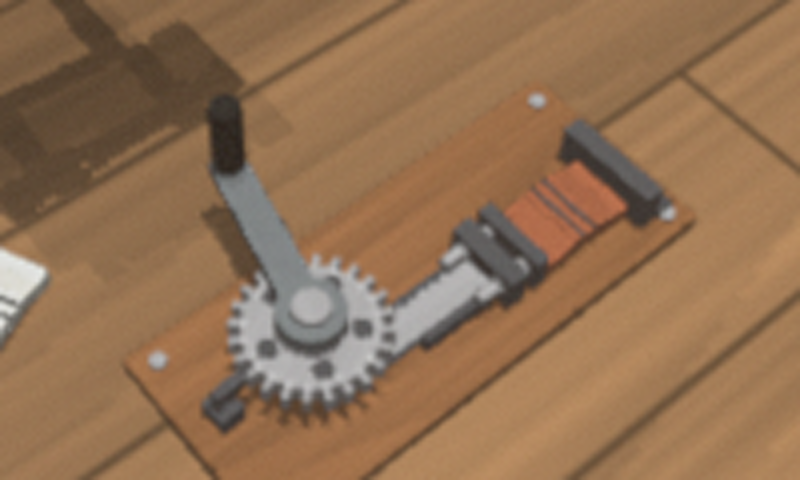

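The lever is back at rest (handle top (225,105)). The springs are well compressed and the sherd is held square against the stop at (565,215), with the arm clear.

```bash
python3 -c "
from workcell import env
print(env.job_done())"
```

```text
the job is handed in; nothing more can be done
None
```

I clamped the sherd against the stop (an estimated 29 N from the handle force) by giving two notches beyond first push-back, swung the lever back to rest with the arm clear, and handed the job in; no verdict was shown.

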